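# Swipe the stirrer's touch arc up to full speed

### The job

Bring the round magnetic stirrer up to full speed: with the fingertips held shut together, touch its black touch arc on the smallest dot, slide along the arc over every dot in turn to the largest one, pressing lightly and never lifting off or leaving the arc on the way. Finish while holding: the program ends with the fingertips still resting lightly on the largest dot, which sets the speed. Do not press the stop button, and leave the dish, vials and everything else where they stand.

Things in the scene. Friction and masses are not known exactly. Their poses are not given: they have to be found in the camera images.
- stirrer: Round white magnetic stirrer, 236 mm across, 40 mm high, fixed to the bench. Origin on its axis at bench level, z up. The touch arc is centred on this axis, mean radius 85 mm, and runs from 105 degrees clockwise of the stirrer's own +x (seen from above) through +x to 105 degrees anticlockwise. A steel disc, 112 mm across, top 42 mm above the bench, lies in the middle.
- touch_arc (a joint): Sinking (m) of the arc, a flat black curved strip 30 mm wide: 0 = untouched, top 54 mm above the bench, 14 mm proud of the housing; 0.007 = at its stop. On springs, it sinks level as one piece wherever pressed: 1.4 N starts it, then 0.6 N per mm. It registers from 1 mm; 3 to 4 mm is a good light pressure. The point midway between the shut fingertips counts as the place touched.
- dot1 (a point): Centre of the smallest of the seven white round dots on the arc (6 mm across, flat), at the arc's top surface; it sinks with the arc. The smallest dot, at one end, 90 degrees clockwise (seen from above) of the stirrer's own +x. Neighbouring dots are 30 degrees (44 mm) apart along the arc.
- dot2 (a point): Centre of the second of the seven white round dots on the arc (8 mm across, flat), at the arc's top surface; it sinks with the arc. Neighbouring dots are 30 degrees (44 mm) apart along the arc.
- dot3 (a point): Centre of the third of the seven white round dots on the arc (10 mm across, flat), at the arc's top surface; it sinks with the arc. Neighbouring dots are 30 degrees (44 mm) apart along the arc.
- dot4 (a point): Centre of the fourth of the seven white round dots on the arc (12 mm across, flat), at the arc's top surface; it sinks with the arc. Neighbouring dots are 30 degrees (44 mm) apart along the arc.
- dot5 (a point): Centre of the fifth of the seven white round dots on the arc (14 mm across, flat), at the arc's top surface; it sinks with the arc. Neighbouring dots are 30 degrees (44 mm) apart along the arc.
- dot6 (a point): Centre of the sixth of the seven white round dots on the arc (16 mm across, flat), at the arc's top surface; it sinks with the arc. Neighbouring dots are 30 degrees (44 mm) apart along the arc.
- dot7 (a point): Centre of the largest of the seven white round dots on the arc (18 mm across, flat), at the arc's top surface; it sinks with the arc. The largest dot, at the other end of the row. Neighbouring dots are 30 degrees (44 mm) apart along the arc.
- stop_button (a joint): Travel of the stop button (m), 0 = up, 0.004 = fully pressed: a small grey round sprung button, 20 mm across, on the housing in the middle of the open side of the arc, 86 mm from the axis. Leave it alone.
- dish: Loose small glass dish, 62 mm across, 34 mm high, standing on the steel disc inside the arc. Origin: centre of its underside. Leave it alone.
- vial: Loose capped brown vial, 22 mm across, 42 mm high, standing on the white housing in the open side of the arc, beyond the largest dot. Origin: centre of its underside. Leave it alone.
- reagent: Loose glass bottle, 70 mm across, 130 mm high, on the bench to the left. Origin: centre of its underside. Leave it alone.
- beaker: Loose open glass beaker, 68 mm across, 85 mm high, on the bench to the right. Origin: centre of its underside. Leave it alone.
- jar: Loose white capped jar, 56 mm across, 70 mm high, on the bench to the right. Origin: centre of its underside. Leave it alone.
- spatula: Loose narrow steel lab spatula, about 180 mm long, 14 mm wide, 5 mm thick, lying on the bench to the left, along its own x. Origin: mid-length, at the bench. Leave it alone.
- vial2: Loose capped brown vial, 26 mm across, 50 mm high, on the bench to the left. Origin: centre of its underside. Leave it alone.

How it is judged (in metres and radians):
On the way, in this order (a step that is already met when the one before it is completed fails the run):
1. the shut fingertips press the arc lightly at the smallest dot (within 15 mm, arc sunk at least 0.8 mm) (horizontal distance between the grasp point and dot1 below 0.015 m and value of joint touch_arc above 0.0008 m), for 0.1 s.
2. the shut fingertips press the arc lightly at the second dot (within 15 mm, arc sunk at least 0.8 mm) (horizontal distance between the grasp point and dot2 below 0.015 m and value of joint touch_arc above 0.0008 m), for 0.04 s.
3. the shut fingertips press the arc lightly at the third dot (within 15 mm, arc sunk at least 0.8 mm) (horizontal distance between the grasp point and dot3 below 0.015 m and value of joint touch_arc above 0.0008 m), for 0.04 s.
4. the shut fingertips press the arc lightly at the fourth dot (within 15 mm, arc sunk at least 0.8 mm) (horizontal distance between the grasp point and dot4 below 0.015 m and value of joint touch_arc above 0.0008 m), for 0.04 s.
5. the shut fingertips press the arc lightly at the fifth dot (within 15 mm, arc sunk at least 0.8 mm) (horizontal distance between the grasp point and dot5 below 0.015 m and value of joint touch_arc above 0.0008 m), for 0.04 s.
6. the shut fingertips press the arc lightly at the sixth dot (within 15 mm, arc sunk at least 0.8 mm) (horizontal distance between the grasp point and dot6 below 0.015 m and value of joint touch_arc above 0.0008 m), for 0.04 s.
7. the shut fingertips press the arc lightly at the largest dot (within 15 mm, arc sunk at least 0.8 mm) (horizontal distance between the grasp point and dot7 below 0.015 m and value of joint touch_arc above 0.0008 m), for 0.1 s.
At the end, for the whole second after the job is handed in: The shut fingertips rest on the arc within 15 mm of the largest dot's centre, keeping it sunk by at least 0.8 mm with a force of 0.8 to 15 N; the stop button is up and every loose thing is within 10 mm of where it began (all of step 7 and contact force between the fingers and stirrer between 0.8 and 15 N and value of joint stop_button below 0.0015 m and distance of each of dish, vial, reagent, beaker, jar, spatula, vial2 from where it was at the start of the episode below 0.01 m); the arm keeps its last pose, push and grip.
It fails at once if the fingertips leave the arc or lose contact part way: they are low over the stirrer between the end dots (less than about 15 mm above the arc) and the arc is not pressed (value of joint touch_arc below 0.0003 m and horizontal distance between the grasp point and stirrer below 0.11 m and x of the grasp point in the frame of stirrer above 0.028 m and z of the grasp point in the frame of stirrer below 0.088 m).
It fails at once if the stirrer or its arc is pressed with more than 15 N (contact force between any of the fingers, the arm and stirrer above 15 N).
It fails at once if the stop button is pressed (value of joint stop_button above 0.0015 m).
It fails at once if a loose thing is moved or lifted more than 10 mm (distance of any of dish, vial, reagent, beaker, jar, spatula, vial2 from where it was at the start of the episode above 0.01 m).
It also fails if it takes over 43 s, if anything falls off the work surface, if the arm or the gripper's body presses on something with over 40 N, if the wrist force passes 120 N, or if a joint passes its speed limit or range.

### The arm

A 6-joint arm with a two-finger parallel gripper is mounted at the origin on the work surface. World frame = base frame: x ahead of the robot, y to its left, z up, the work surface at z = 0. Lengths are in m, angles in degrees, forces in N, time in s.
With the tool pointing down it reaches from about 0.325 to 0.9 m from the base axis. Payload 6.1 kg.
Tool frame: the origin (TCP) lies between the finger pads; the fingertips stand 8 mm ahead of it and the grasp point (between the pads) lies 11 mm behind it; z points along the fingers, x is the direction in which the jaws open and shut, and the axes are right-handed (so a half turn about z gives the same grasp; the last joint's range is limited). The gripper opens to 87 mm and grips with 3 to 60 N. Pads are 19 mm wide; open, the fingers measure 117 mm over their backs; the gripper's body (75 mm by 190 mm) begins 51 mm behind the grasp point.
Start: joints at [59.811, 12.628, 87.462, -0, 79.91, -7.225], TCP at [0.244, 0.575, 0.231] pointing down, gripper open.
Joint ranges: [-170.65, 170.65], [-52.31, 119.04], [5.05, 147.46], [-71.25, 251.25], [11.57, 151.72], [-153.62, 153.62]. Speed limits (degrees/s): [147.25, 147.25, 172.46, 180, 180, 180].

### API

Orientations are given as [roll, pitch, yaw] about the fixed x, y, z axes, in that order (R = Rz(yaw) Ry(pitch) Rx(roll)).
In Python, from bench import r gives the robot as it stands. The module is installed in compiled form; this text tells all that it offers.
- The arm moves only by the tool drive_tool, never from a script. Its arguments are lists of equal length, an entry for each row: "offset": the shift along the tool's x, y, z in cm, a list of three; "delta_rot": the turn, a rotation vector about the tool's x, y, z in rad, a list of three. In form: {"offset": [[dx, dy, dz], ...], "delta_rot": [[rx, ry, rz], ...]}. A call has 1 to 20 rows; each row is the pose to reach, as a shift and turn from the pose measured when the call began, along the tool's axes at that moment; what a row does not reach only later rows make up. A row lasts 1/12 s, in which the tool goes at most 41.7 mm and 7.16 degrees, less where a joint would pass 70% of its speed; a pose out of reach is approached as far as the arm can. A call with a gripper value outside its range is refused whole. "hand" is the finger opening in cm, from 0 to 8.7, set as the call begins (left out, the last holds). The fingers move at their own pace and stop on an object; "grip_force" is the grip in N (left out, the last holds). Time passes only in rows, so rows that repeat a pose let the fingers close. It gives the time, the measured TCP pose, the force and the opening at its end, in the units of the state.
- r.get_state(): the state, without advancing time (a new reading comes with each control period).
- r.get_image(name): name is "scene" or "top"; returns the picture (420x560x3 uint8, red, green, blue); there is no depth.
- r.camera_params(name): a dict with "intrinsics" (3x3 intrinsics, pixels), "rvec" (rotation vector, rad) and "tvec" (3), from world to camera coordinates, as OpenCV has them. Camera axes: x right, y down, z forward; pixel columns grow to the right and rows downward; lengths in m; the calibration is good to about 2 mm. A picture is of the moment at which its call begins. camera_params takes no time and is no camera call.
- r.job_done(): hands the job in, once; it reports no verdict.
The state is a dict: "clock": time; "joint_pos": joint angles; "joint_velocities": joint speeds; "tau": joint torques, N m; "eef_pos": TCP position; "ee_rot": TCP orientation; "ft_force": force on the tool from outside, world axes, zero at the start; "wrist_torque": the same for the moment, N m; "grip_width": opening from 0.0 (shut) to 1.0 (fully open).
Only numpy, scipy, OpenCV 4.12 (cv2) and the standard library are available. Lean on these libraries where they do the work, as an engineer would, in place of code of your own. Each camera call takes 0.05 s, during which the arm holds its last target. There are 200 camera calls.

## Working session

There is one attempt and no reset: what is moved stays moved. The work goes in short steps, Python scripts to look and compute and a tool call to move; the robot and the scene stay as the last step left them, time stands still between calls to the robot, and variables do not carry over. Pictures are saved under pics/ and viewed, about 8 in all and at most 12, crops included, and the job is handed in when it is done.

Besides the shell and the picture viewer there is one more tool, called in YAML: its name, and indented under it one key for each argument. drive_tool: Moves the arm, as the interface text tells. Its arguments: {"type":"object","properties":{"offset":{"type":"array"},"delta_rot":{"type":"array"},"hand":{"type":"number"},"grip_force":{"type":"number"}},"required":["offset","delta_rot"]}

```bash
mkdir -p pics
python3 - <<'E'
from bench import r
import cv2
for n in("top","scene"):
    cv2.imwrite(f"pics/{n}0.png",r.get_image(n)[:,:,::-1]); print(r.camera_params(n))
print(r.get_state())
E
```

```text
{'intrinsics': array([[385.75633349,   0.        , 276.39501145],
       [  0.        , 385.75633349, 208.60890203],
       [  0.        ,   0.        ,   1.        ]]), 'rvec': array([ 2.12109696, -2.08004182,  0.24726049]), 'tvec': array([-0.00625105,  0.52861082,  0.97119375])}
{'intrinsics': array([[437.25035341,   0.        , 278.3877405 ],
       [  0.        , 437.25035341, 207.82935016],
       [  0.        ,   0.        ,   1.        ]]), 'rvec': array([ 1.71621271,  1.62902253, -0.82745232]), 'tvec': array([-0.03961264, -0.25286792,  1.37262657])}
{'clock': 0.1, 'joint_pos': array([ 5.98117164e+01,  1.26708881e+01,  8.75208104e+01, -2.05932678e-04,
        7.99093976e+01, -7.22321899e+00]), 'joint_velocities': array([-0.09743392, -0.14695555, -0.12100689, -0.0288335 ,  0.02350311,
        0.02207572]), 'tau': array([ 5.66710896e-04, -4.95937693e+01, -3.88521659e+01,  7.02142180e-02,
        5.13863470e-02, -3.06701259e-05]), 'eef_pos': array([0.24356244, 0.57498788, 0.22953006]), 'ee_rot': array([-1.79987490e+02,  1.00319301e-01,  6.70349826e+01]), 'ft_force': array([ 0.06486801, -0.70953064,  0.92157148]), 'wrist_torque': array([-0.00534548, -0.04884435, -0.00330717]), 'grip_width': 0.9985379334001128}
```

View pics/top0.png

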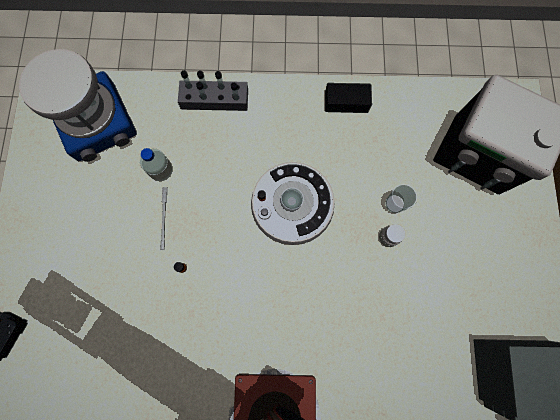

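View pics/scene0.png

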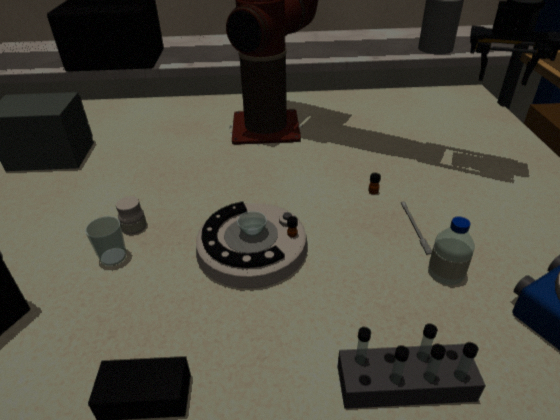

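The top view shows the stirrer centred near (292,203). Its arc opens left, and the stop button (264,212) and vial (262,196) are in the gap. I'll enlarge it.

Run:
```python
import cv2
a=cv2.imread("pics/top0.png")[158:250,245:341]
b=cv2.imread("pics/scene0.png")[190:300,185:320]
cv2.imwrite("pics/c1.png",cv2.resize(a,None,fx=6,fy=6,interpolation=cv2.INTER_CUBIC))
```

```text
(no output)
```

View pics/c1.png

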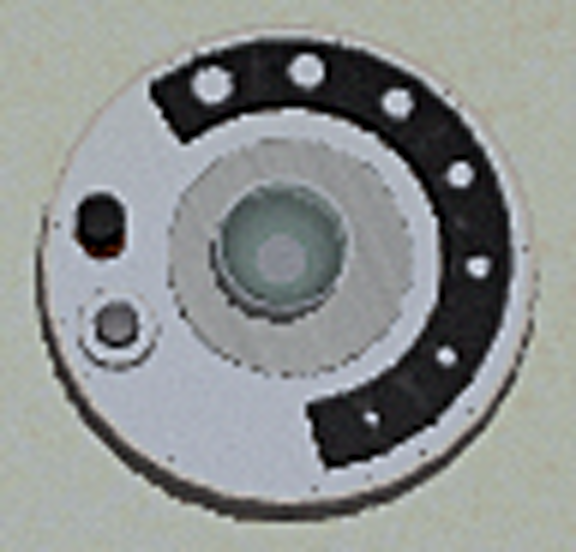

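```bash
cat > h.py <<'E'
import numpy as np,cv2
from scipy.optimize import least_squares
from scipy.spatial.transform import Rotation as R
from bench import r
P=np.array([(371,417),(446,356),(479,266),(460,175),(397,102),(307,70),(212,84)],float)
uv=(P+.5)/6-.5+[245,158]
c=r.camera_params("top")
def arc(p,deg,z=.054):
    a=p[2]+np.radians(np.atleast_1d(deg)); return np.c_[p[0]+.085*np.cos(a),p[1]+.085*np.sin(a),0*a+z]
dd=np.arange(-90,91,30)
f=lambda p:(cv2.projectPoints(arc(p,dd),c["rvec"],c["tvec"],c["intrinsics"],None)[0][:,0]-uv).ravel()
s=least_squares(f,[.55,0,-1.5],x_scale=[.1,.1,1]); p=s.x
def rel(W): # world TCP targets -> tool offsets cm
    st=r.get_state(); return R.from_euler("xyz",st["ee_rot"],degrees=True).inv().apply(W-st["eef_pos"])*100
E
python3 - <<'E'
from h import *
print(p,np.degrees(p[2]),s.fun.round(2)); print(arc(p,dd).round(4))
print(rel(arc(p,[-90],.12)).round(2))
print(R.from_euler("xyz",r.get_state()["ee_rot"],degrees=True).as_matrix().round(3))
E
```

```text
[ 0.55827716 -0.04050453 -1.12783081] -64.61994521311155 [-0.   -0.05 -0.01 -0.09 -0.15  0.06 -0.03 -0.18  0.03  0.1   0.02  0.04
  0.15  0.13]
[[ 0.4815 -0.0769  0.054 ]
 [ 0.51   -0.1105  0.054 ]
 [ 0.5514 -0.1252  0.054 ]
 [ 0.5947 -0.1173  0.054 ]
 [ 0.6282 -0.0888  0.054 ]
 [ 0.643  -0.0474  0.054 ]
 [ 0.6351 -0.0041  0.054 ]]
[[-50.72  47.34  11.03]]
[[ 0.39   0.921 -0.001]
 [ 0.921 -0.39  -0.002]
 [-0.002 -0.    -1.   ]]
```

drive_tool:
  offset:
    - [-3, 2.8, 0]
    - [-6, 5.6, 0]
    - [-9, 8.4, 0]
    - [-12, 11.2, 0]
    - [-15, 14, 0]
    - [-18, 16.8, 0]
    - [-21, 19.6, 0]
    - [-24, 22.4, 0]
    - [-27, 25.2, 0]
    - [-30, 28, 0]
    - [-33, 30.8, 0]
    - [-36, 33.6, 0]
    - [-39, 36.4, 0]
    - [-42, 39.2, 0]
    - [-45, 42, 0]
    - [-48, 44.8, 0]
    - [-50.7, 47.3, 2]
    - [-50.7, 47.3, 5]
    - [-50.7, 47.3, 7]
    - [-50.7, 47.3, 7]
  delta_rot:
    - [0, 0, 0]
    - [0, 0, 0]
    - [0, 0, 0]
    - [0, 0, 0]
    - [0, 0, 0]
    - [0, 0, 0]
    - [0, 0, 0]
    - [0, 0, 0]
    - [0, 0, 0]
    - [0, 0, 0]
    - [0, 0, 0]
    - [0, 0, 0]
    - [0, 0, 0]
    - [0, 0, 0]
    - [0, 0, 0]
    - [0, 0, 0]
    - [0, 0, 0]
    - [0, 0, 0]
    - [0, 0, 0]
    - [0, 0, 0]
  hand: 0
  grip_force: 10

```text
clock: 1.77
eef_pos: [0.4776, -0.0763, 0.1551]
ee_rot: [-179.4, 0.1, 66.9]
ft_force: [-1.2, 0.7, -0.7]
grip_width: 0.006
```

Run:
```python
from h import *
im=r.get_image("top");cv2.imwrite("pics/c2.png",cv2.resize(im[150:260,235:351,::-1],None,fx=5,fy=5,interpolation=cv2.INTER_CUBIC))
st=r.get_state();print(st["eef_pos"],st["ee_rot"],st["ft_force"],rel(arc(p,[-90],.085)).round(2))
```

```text
[ 0.47893812 -0.076137    0.15761706] [-1.79619739e+02  1.26737961e-01  6.69828383e+01] [0.65841829 0.31619873 0.80170448] [[0.04 0.31 7.26]]
```

View pics/c2.png

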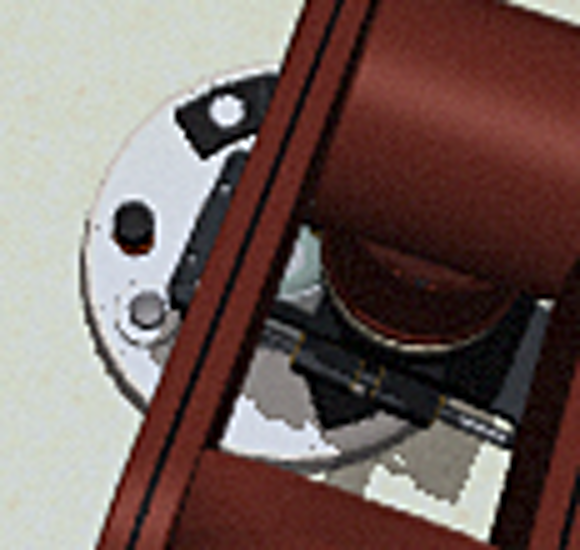

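The arm hides dot 1 in this view, but the end dot, the vial and the button haven't moved. Next I'll lower towards dot 1.

drive_tool:
  offset:
    - [0, 0.3, 2]
    - [0, 0.3, 4]
    - [0, 0.3, 6]
    - [0, 0.3, 7.3]
    - [0, 0.3, 8]
    - [0, 0.3, 8]
    - [0, 0.3, 8]
    - [0, 0.3, 8]
    - [0, 0.3, 8]
  delta_rot:
    - [0, 0, 0]
    - [0, 0, 0]
    - [0, 0, 0]
    - [0, 0, 0]
    - [0, 0, 0]
    - [0, 0, 0]
    - [0, 0, 0]
    - [0, 0, 0]
    - [0, 0, 0]

```text
clock: 2.57
eef_pos: [0.4823, -0.0775, 0.0792]
ee_rot: [-179.8, 0.1, 67.0]
ft_force: [0.4, 0.0, 0.1]
grip_width: 0.003
```

Run:
```python
from h import *
im=r.get_image("scene");cv2.imwrite("pics/c3.png",cv2.resize(im[170:300,175:325,::-1],None,fx=5,fy=4.6,interpolation=cv2.INTER_CUBIC))
st=r.get_state();print(st["eef_pos"],st["ee_rot"],st["ft_force"],rel(arc(p,[-90],.0585)).round(2))
```

```text
[ 0.48211955 -0.07749787  0.07893814] [-1.79752893e+02  1.17404798e-01  6.69933017e+01] [ 0.0496271   0.01159031 -0.422168  ] [[ 0.03 -0.07  2.04]]
```

View pics/c3.png

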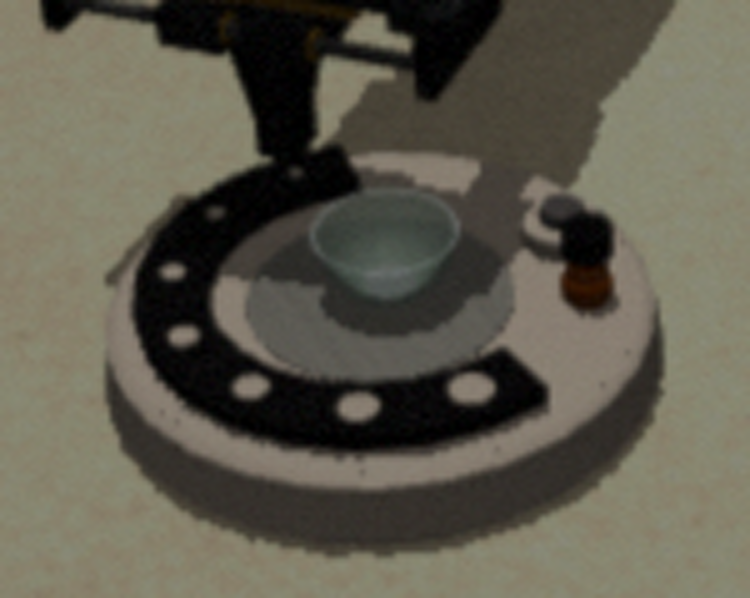

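The fingertips are just above dot 1 at about (290,160) in the crop, and dot 1 shows at (295,172). That agrees with the fit. Now I'll press lightly.

drive_tool:
  offset:
    - [0, 0, 0.6]
    - [0, 0, 1.2]
    - [0, 0, 1.5]
    - [0, 0, 1.7]
    - [0, 0, 1.8]
    - [0, 0, 1.9]
    - [0, 0, 2.0]
    - [0, 0, 2.0]
    - [0, 0, 2.0]
  delta_rot:
    - [0, 0, 0]
    - [0, 0, 0]
    - [0, 0, 0]
    - [0, 0, 0]
    - [0, 0, 0]
    - [0, 0, 0]
    - [0, 0, 0]
    - [0, 0, 0]
    - [0, 0, 0]

```text
clock: 3.37
eef_pos: [0.4819, -0.0775, 0.059]
ee_rot: [-179.7, 0.1, 67.0]
ft_force: [-2.3, 0.6, 3.3]
grip_width: 0.003
```

```bash
cat > n.py <<'E'
import sys
from h import *
st=r.get_state();print(st["clock"],st["eef_pos"],st["ee_rot"],st["ft_force"])
a,b=float(sys.argv[1]),float(sys.argv[2])
q=np.arange(a,b+.1,5); print(np.c_[q,rel(arc(p,q,float(sys.argv[3])))].round(2))
E
python3 n.py -90 -30 .0585
```

```text
3.3667 [ 0.48190923 -0.07747577  0.05900163] [-1.79735167e+02  1.19945905e-01  6.69990943e+01] [-2.29628958  0.62345145  3.25562604]
[[-9.00e+01  3.00e-02 -6.00e-02  5.00e-02]
 [-8.50e+01 -4.30e-01  5.20e-01  5.00e-02]
 [-8.00e+01 -8.50e-01  1.13e+00  5.00e-02]
 [-7.50e+01 -1.21e+00  1.78e+00  4.00e-02]
 [-7.00e+01 -1.51e+00  2.45e+00  4.00e-02]
 [-6.50e+01 -1.76e+00  3.15e+00  4.00e-02]
 [-6.00e+01 -1.94e+00  3.87e+00  4.00e-02]
 [-5.50e+01 -2.06e+00  4.61e+00  3.00e-02]
 [-5.00e+01 -2.11e+00  5.35e+00  3.00e-02]
 [-4.50e+01 -2.10e+00  6.09e+00  3.00e-02]
 [-4.00e+01 -2.02e+00  6.82e+00  2.00e-02]
 [-3.50e+01 -1.88e+00  7.55e+00  2.00e-02]
 [-3.00e+01 -1.68e+00  8.27e+00  2.00e-02]]
```

It's pressing at about 3.3 N, with the arc sunk about 3 mm. Next is the slide along the first 60°.

drive_tool:
  offset:
    - [0, 0, 0.06]
    - [-0.43, 0.52, 0.06]
    - [-0.85, 1.13, 0.06]
    - [-1.21, 1.78, 0.05]
    - [-1.51, 2.45, 0.05]
    - [-1.76, 3.15, 0.05]
    - [-1.94, 3.87, 0.05]
    - [-2.06, 4.61, 0.05]
    - [-2.11, 5.35, 0.04]
    - [-2.1, 6.09, 0.04]
    - [-2.02, 6.82, 0.04]
    - [-1.88, 7.55, 0.03]
    - [-1.68, 8.27, 0.03]
    - [-1.68, 8.27, 0.03]
    - [-1.68, 8.27, 0.03]
  delta_rot:
    - [0, 0, 0]
    - [0, 0, 0]
    - [0, 0, 0]
    - [0, 0, 0]
    - [0, 0, 0]
    - [0, 0, 0]
    - [0, 0, 0]
    - [0, 0, 0]
    - [0, 0, 0]
    - [0, 0, 0]
    - [0, 0, 0]
    - [0, 0, 0]
    - [0, 0, 0]
    - [0, 0, 0]
    - [0, 0, 0]

```text
clock: 4.62
eef_pos: [0.5534, -0.1257, 0.059]
ee_rot: [-179.9, 0.1, 67.0]
ft_force: [2.1, -1.0, 3.2]
grip_width: 0.006
```

```bash
python3 n.py -30 30 .0585
```

```text
4.6167 [ 0.55340963 -0.12569999  0.0590072 ] [-1.79948354e+02  1.00802140e-01  6.70085230e+01] [ 2.07688738 -1.01201152  3.18587204]
[[-30.    -0.03  -0.2    0.05]
 [-25.     0.23   0.49   0.05]
 [-20.     0.55   1.16   0.05]
 [-15.     0.93   1.8    0.05]
 [-10.     1.37   2.4    0.05]
 [ -5.     1.85   2.96   0.04]
 [  0.     2.39   3.47   0.04]
 [  5.     2.96   3.94   0.04]
 [ 10.     3.58   4.36   0.04]
 [ 15.     4.22   4.72   0.04]
 [ 20.     4.9    5.02   0.04]
 [ 25.     5.6    5.26   0.04]
 [ 30.     6.32   5.45   0.03]]
```

drive_tool:
  offset:
    - [0.1, 0.1, 0.05]
    - [0.23, 0.49, 0.05]
    - [0.55, 1.16, 0.05]
    - [0.93, 1.8, 0.05]
    - [1.37, 2.4, 0.05]
    - [1.85, 2.96, 0.05]
    - [2.39, 3.47, 0.05]
    - [2.96, 3.94, 0.04]
    - [3.58, 4.36, 0.04]
    - [4.22, 4.72, 0.04]
    - [4.9, 5.02, 0.04]
    - [5.6, 5.26, 0.04]
    - [6.32, 5.45, 0.04]
    - [6.32, 5.45, 0.04]
    - [6.32, 5.45, 0.04]
  delta_rot:
    - [0, 0, 0]
    - [0, 0, 0]
    - [0, 0, 0]
    - [0, 0, 0]
    - [0, 0, 0]
    - [0, 0, 0]
    - [0, 0, 0]
    - [0, 0, 0]
    - [0, 0, 0]
    - [0, 0, 0]
    - [0, 0, 0]
    - [0, 0, 0]
    - [0, 0, 0]
    - [0, 0, 0]
    - [0, 0, 0]

```text
clock: 5.87
eef_pos: [0.6293, -0.0876, 0.0588]
ee_rot: [180.0, -0.0, 67.0]
ft_force: [1.3, 1.7, 4.0]
grip_width: 0.007
```

```bash
python3 n.py 30 90 .0585
```

```text
5.8667 [ 0.62934789 -0.08757657  0.05877241] [ 1.79965116e+02 -4.25633394e-04  6.70494640e+01] [1.2818258  1.69361909 3.95586692]
[[ 3.00e+01 -1.60e-01 -6.00e-02  3.00e-02]
 [ 3.50e+01  5.80e-01  6.00e-02  3.00e-02]
 [ 4.00e+01  1.32e+00  1.20e-01  3.00e-02]
 [ 4.50e+01  2.06e+00  1.10e-01  3.00e-02]
 [ 5.00e+01  2.79e+00  3.00e-02  3.00e-02]
 [ 5.50e+01  3.52e+00 -1.10e-01  3.00e-02]
 [ 6.00e+01  4.24e+00 -3.10e-01  3.00e-02]
 [ 6.50e+01  4.93e+00 -5.80e-01  3.00e-02]
 [ 7.00e+01  5.60e+00 -9.00e-01  3.00e-02]
 [ 7.50e+01  6.23e+00 -1.28e+00  3.00e-02]
 [ 8.00e+01  6.83e+00 -1.71e+00  3.00e-02]
 [ 8.50e+01  7.40e+00 -2.20e+00  3.00e-02]
 [ 9.00e+01  7.91e+00 -2.73e+00  3.00e-02]]
```

drive_tool:
  offset:
    - [0.1, 0, 0.03]
    - [0.58, 0.06, 0.03]
    - [1.32, 0.12, 0.03]
    - [2.06, 0.11, 0.03]
    - [2.79, 0.03, 0.03]
    - [3.52, -0.11, 0.03]
    - [4.24, -0.31, 0.03]
    - [4.93, -0.58, 0.03]
    - [5.6, -0.9, 0.03]
    - [6.23, -1.28, 0.03]
    - [6.83, -1.71, 0.03]
    - [7.4, -2.2, 0.03]
    - [7.91, -2.73, 0.03]
    - [7.91, -2.73, 0.03]
    - [7.91, -2.73, 0.03]
    - [7.91, -2.73, 0.03]
    - [7.91, -2.73, 0.03]
    - [7.91, -2.73, 0.03]
  delta_rot:
    - [0, 0, 0]
    - [0, 0, 0]
    - [0, 0, 0]
    - [0, 0, 0]
    - [0, 0, 0]
    - [0, 0, 0]
    - [0, 0, 0]
    - [0, 0, 0]
    - [0, 0, 0]
    - [0, 0, 0]
    - [0, 0, 0]
    - [0, 0, 0]
    - [0, 0, 0]
    - [0, 0, 0]
    - [0, 0, 0]
    - [0, 0, 0]
    - [0, 0, 0]
    - [0, 0, 0]

```text
clock: 7.37
eef_pos: [0.6348, -0.0039, 0.0583]
ee_rot: [-180.0, -0.0, 67.0]
ft_force: [-0.6, 2.3, 3.7]
grip_width: 0.004
```

```bash
python3 n.py 90 90 .0585
python3 - <<'E'
from h import *
im=r.get_image("scene");cv2.imwrite("pics/c4.png",cv2.resize(im[170:300,175:325,::-1],None,fx=5,fy=4.6,interpolation=cv2.INTER_CUBIC))
E
```

```text
7.3667 [ 0.63478117 -0.00386889  0.05829906] [-1.79983658e+02 -1.81457066e-02  6.70390363e+01] [-0.59280662  2.32041346  3.73829128]
[[ 9.e+01 -1.e-02  3.e-02 -2.e-02]]
```

View pics/c4.png

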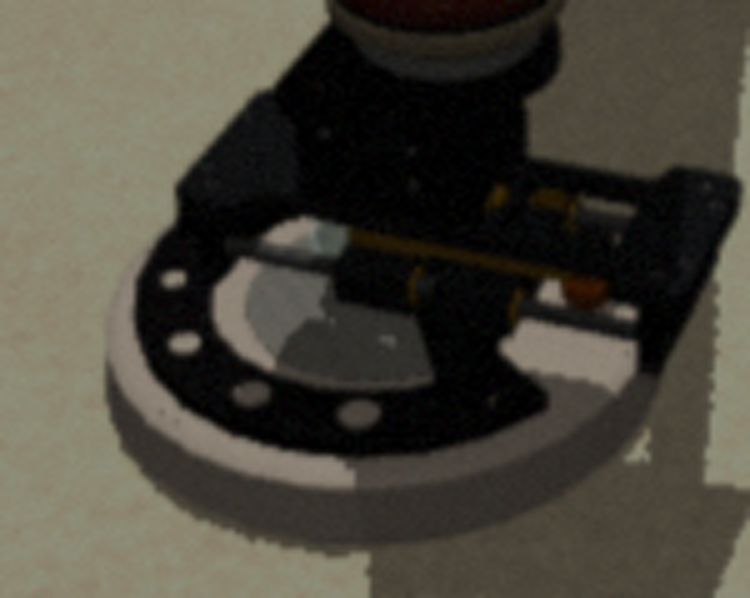

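The fingertips cover dot 7 at about (470,385). The vial still stands at (585,290), and the dish is in place. The press is about 3.7 N, so I'll hand in.

```bash
python3 -c "
from bench import r
print(r.job_done()); s=r.get_state(); print(s['clock'],s['eef_pos'],s['ft_force'])"
```

```text
the job is handed in; nothing more can be done
None
the job is handed in; nothing more can be done
```

I slid the shut fingertips along the touch arc from the smallest dot to the largest in one continuous press. I then handed the job in at about 7.4 s with the fingertips still resting on dot 7.

- **Position:** the last reading put the tool less than 1 mm from my fitted centre of dot 7. I found the arc from one top image, and all seven dots fitted to within 0.2 pixels.
- **Pressure:** the vertical force read 3.2 to 4.0 N at the end of each move, and the arc was sunk about 3.0 to 3.7 mm, judging by tool height. Sideways forces reached about 2.4 N. I had no readings while the fingers were moving.
- **Other objects:** in the last picture the vial was still standing and the dish had not visibly moved. The gripper hid the stop button there, so I didn't see its final state, and I didn't re-check the loose things on the bench.

No check failed or disagreed. The hand-in gave no verdict, and no readings could be taken after it.

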